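# Unlatch the larger steel case: keeper, then bolt

## Task

Unlatch the larger of the two grey steel cases so that its lid can be opened: swing its keeper arm, which blocks the bolt, about a quarter turn aside, then draw the bolt fully back out of its staple to its stop. Leave the smaller case latched as it is, and let go.

Things in the scene. Friction and masses are not known exactly. Their poses are not given: they have to be found in the camera images.
- case: Larger grey steel case, fixed, 180 (x) x 280 (y) x 90 mm high; the other is 150 x 200 x 70, alike, 0.36 m or more to its left or right. Origin: centre of its underside, on the table; x across, its front with the handle at -x, z up. On top at x = 0: keeper, bolt, and at y = +70 mm the bolt's staple (118 high). Loose: a carton 28 mm high on top near the +x +y corner, bottles beyond the +x side.
- keeper (a joint): Angle of the flat dark keeper arm, rad: 0 shut, up to 0.05 at the start; opens counter-clockwise from above to its stop at 1.6. Pivot at (0, -90) mm in the case's axes; shut, it points along +y, its end 5 mm from the bolt's peg. Arm 20 mm wide, top at z = 120 mm; upright round peg 14 mm thick, 50 mm from the pivot, up to z = 160. Needs 3 to 4 N at the peg, stays where left.
- bolt (a joint): Draw of the steel bolt, m: 0 shut (through the staple), up to its stop at 0.050, towards the case's -y. Its upright round peg, 14 mm thick, stands at (0, +8) mm in the case's axes when shut; free from z = 110 to 160 mm over the table. While the keeper is shut the peg meets its end after 5 mm. Needs 3 to 5 N, stays where left.
- small_keeper (a joint): Angle of the smaller case's keeper arm, rad: 0 shut (up to 0.05 at the start), grows as it is swung open. To be left alone.

How it is judged (in metres and radians):
On the way, in this order (a step that is already met when the one before it is completed fails the run):
1. the larger case's keeper arm is swung aside (more than 1.1 rad) while its bolt is still shut (value of joint keeper above 1.1 rad and value of joint bolt below 0.012 m), for 0.1 s.
2. the larger case's bolt is drawn back out of its staple (more than 40 mm) (value of joint bolt above 0.04 m), for 0.1 s.
At the end, for the whole second after the job is handed in: The larger case's keeper arm stands swung aside by more than 1.1 rad, its bolt is drawn back more than 40 of its 50 mm, and the smaller case's keeper is still shut (under 0.25 rad) (value of joint keeper above 1.1 rad and value of joint bolt above 0.04 m and value of joint small_keeper below 0.25 rad); the robot touches nothing.
It fails at once if the smaller case's keeper is swung open (more than 0.25 rad) (value of joint small_keeper above 0.25 rad).
It also fails if it takes over 42 s, if anything falls off the work surface, if the arm or the gripper's body presses on something with over 40 N, if the wrist force passes 120 N, or if a joint passes its speed limit or range.

## Robot

A 6-joint arm with a two-finger parallel gripper is mounted at the origin on the work surface. World frame = base frame: x ahead of the robot, y to its left, z up, the work surface at z = 0. Lengths are in mm, angles in rad, forces in N, time in s.
With the tool pointing down it reaches from about 425 to 950 mm from the base axis. Payload 3.5 kg.
Tool frame: the origin (TCP) lies midway between the tips of the shut fingers; the grasp point (between the pads) lies 19 mm behind it (env.hold_point_z is the distance from the TCP to the grasp point, in mm); y points along the fingers, x is the direction in which the jaws open and shut, and the axes are right-handed (so a half turn about y gives the same grasp; the last joint's range is limited). The gripper opens to 85 mm and grips with 20 to 120 N. Pads are 22 mm wide; open, the fingers measure 114 mm over their backs; the gripper's body (76 mm by 85 mm) begins 54 mm behind the grasp point. The pads swing forward as they close: fully open they stand 13 mm farther back than shut.
Start: joints at [-1.415, 0.286, 1.577, -0, 1.279, -0.15], TCP at [203.237, -643.662, 231.325] pointing down, gripper open.
Joint ranges: [-2.77, 2.77], [-0.9, 2.22], [0.21, 2.48], [-1.53, 4.67], [0.24, 2.81], [-2.84, 2.84]. Speed limits (rad/s): [2.79, 2.79, 3.14, 3.14, 3.14, 3.14].

## Interface

Orientations are given as a unit quaternion [x, y, z, w].
In Python, from bench import env gives the robot as it stands.
- The arm moves only by the shell command python3 -m crank 'ROWS' [OPENING]. ROWS is text: rows parted by semicolons, each of 6 numbers parted by spaces: the shift along the tool's x, y, z in m, then the turn, a rotation vector about the tool's x, y, z in degrees. In form: x y z rx ry rz; .... A call has 1 to 8 rows; each row shifts and turns the commanded pose from where the row before left it, along the tool's axes as they then stand; what a row does not reach is not made up. A row lasts 1/10 s, in which the tool goes at most 50 mm and 8.59 degrees, less where a joint would pass 70% of its speed; a pose out of reach is approached as far as the arm can. A call with a gripper value outside its range is refused whole. OPENING is the closure, from -1 (fully open) to 1 (shut), set as the call begins (- or left out, the last holds). The fingers move at their own pace and stop on an object; the grip force is fixed at half the most. Time passes only in rows, so rows that do not move let the fingers close. It gives the time, the measured TCP pose, the force and the opening at its end, in the units of the state.
- env.get_state(): the state, without advancing time (a new reading comes with each control period).
- env.snapshot(name): name is "side" or "top" or "wrist"; returns (picture, depth): 480x640x3 uint8, red, green, blue; 480x640 float32, mm along the optical axis (not along the pixel's ray), 0 where there is no reading.
- env.camera_params(name): a dict with "fx", "fy", "cx", "cy" (pixels), "rvec" (rotation vector, rad) and "tvec" (3), from world to camera coordinates, as OpenCV has them; the wrist camera has in their place "hand_eye" (4x4, takes a point from camera to tool coordinates, whose origin is the TCP and whose axes are the tool frame's). Camera axes: x right, y down, z forward; pixel columns grow to the right and rows downward; lengths in mm; the calibration is good to about 2 mm. A picture is of the moment at which its call begins: read the wrist's pose just before it. camera_params takes no time and is no camera call.
- env.job_done(): hands the job in, once; it reports no verdict.
The state is a dict: "time_s": time; "joint_positions": joint angles; "qd": joint speeds; "joint_torque": joint torques, N m; "tool_pos": TCP position; "eef_rot": TCP orientation; "contact_force": force on the tool from outside, world axes, zero at the start; "torque": the same for the moment, N m; "finger_gap": opening from 0.0 (shut) to 1.0 (fully open).
Only numpy, scipy, OpenCV 4.12 (cv2) and the standard library are available. Lean on these libraries where they do the work, as an engineer would, in place of code of your own. Each camera call takes 0.05 s, during which the arm holds its last target.

## Working session

There is one attempt and no reset: what is moved stays moved. The work goes in short steps, Python scripts to look and compute and a shell command to move; the robot and the scene stay as the last step left them, time stands still between calls to the robot, and variables do not carry over. Pictures are saved under pics/ and viewed, and the job is handed in when it is done.

```bash
ls; mkdir -p pics; python3 - <<'E'
from bench import env
import cv2
print(env.get_state())
for n in ("top","side"):
    p,d=env.snapshot(n); cv2.imwrite(f"pics/{n}0.png",p[:,:,::-1])
    import numpy as np; np.save(f"pics/{n}0.npy",d); print(n,env.camera_params(n))
print(env.hold_point_z)
E
```

```text
pics
{'time_s': 0.0, 'joint_positions': array([-1.41502898e+00,  2.87158931e-01,  1.57817804e+00, -1.15126238e-06,
        1.27859576e+00, -1.50015178e-01]), 'qd': array([-4.40831803e-04,  3.80170311e-04, -3.83805833e-04,  8.08920100e-05,
       -8.72876158e-04,  8.83151796e-04]), 'joint_torque': array([ 5.77734900e-04, -4.05980802e+01, -2.92627627e+01, -1.86942552e-04,
        5.74643418e-03,  2.13493095e-06]), 'tool_pos': array([ 203.11687126, -643.02642295,  229.95110199]), 'eef_rot': array([-0.56973221,  0.41860588, -0.41743193,  0.57089833]), 'contact_force': array([ 0.21775171, -0.27374826, -0.66700347]), 'torque': array([-0.04293824,  0.01445965,  0.03028987]), 'finger_gap': 0.9982334088671414}
top {'fx': 527.8380447776289, 'fy': 527.8380447776289, 'cx': 319.61654737119505, 'cy': 237.38008869524427, 'rvec': array([ 2.14826872, -2.16491568,  0.13696453]), 'tvec': array([-42.86310957, 577.54464306, 774.94204456])}
side {'fx': 500.2263033395279, 'fy': 500.2263033395279, 'cx': 314.271543400226, 'cy': 241.42050562361544, 'rvec': array([ 0.69005293, -2.45705919,  1.32552296]), 'tvec': array([453.78189659, 236.12139452, 702.62944136])}
18.700000000000003
```

View pics/top0.png

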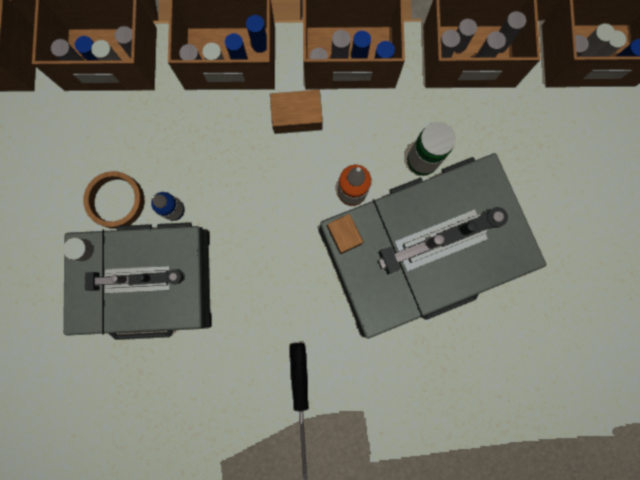

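View pics/side0.png

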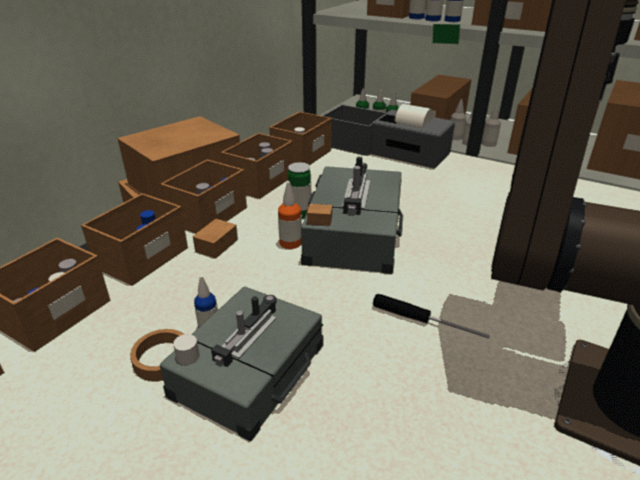

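```bash
cat > h.py <<'E'
import numpy as np, cv2
from bench import env
from scipy.spatial.transform import Rotation as R
def pt_z(cam,u,v,z):
    c=env.camera_params(cam); Rm=cv2.Rodrigues(c['rvec'])[0]; t=c['tvec']
    r=Rm.T@np.array([(u-c['cx'])/c['fx'],(v-c['cy'])/c['fy'],1]); o=-Rm.T@t
    return o+r*(z-o[2])/r[2]
def pt_d(cam,u,v,d):
    c=env.camera_params(cam); Rm=cv2.Rodrigues(c['rvec'])[0]; t=c['tvec']
    return Rm.T@(np.array([(u-c['cx'])/c['fx'],(v-c['cy'])/c['fy'],1])*d-t)
E
python3 - <<'E'
from h import *
s=env.get_state(); print(R.from_quat(s['eef_rot']).as_matrix())
for n in("top","side"):
    c=env.camera_params(n);Rm=cv2.Rodrigues(c['rvec'])[0];print(n,-Rm.T@c['tvec'])
    im=cv2.imread(f"pics/{n}0.png")
E
```

```text
[[ 3.01048075e-01 -3.01834979e-04  9.53608916e-01]
 [-9.53606688e-01  2.08958797e-03  3.01048033e-01]
 [-2.08351655e-03 -9.99997771e-01  3.41234581e-04]]
top [475.14690831 -46.32365696 841.43910513]
side [142.67344594 626.28570892 585.46558662]
```

The larger case is on the right of the top view: its keeper pivot is near (495,217), the bolt peg near (437,240) and the staple near (389,260). I'll enlarge that area next.

```bash
python3 - <<'E'
from h import *
im=cv2.imread("pics/top0.png")[190:290,360:520]
cv2.imwrite("pics/crop1.png",cv2.resize(im,None,fx=5,fy=5,interpolation=cv2.INTER_CUBIC))
im=cv2.imread("pics/side0.png")[140:280,270:420]
cv2.imwrite("pics/crop2.png",cv2.resize(im,None,fx=4,fy=4,interpolation=cv2.INTER_CUBIC))
E
```

```text
(no output)
```

View pics/crop1.png

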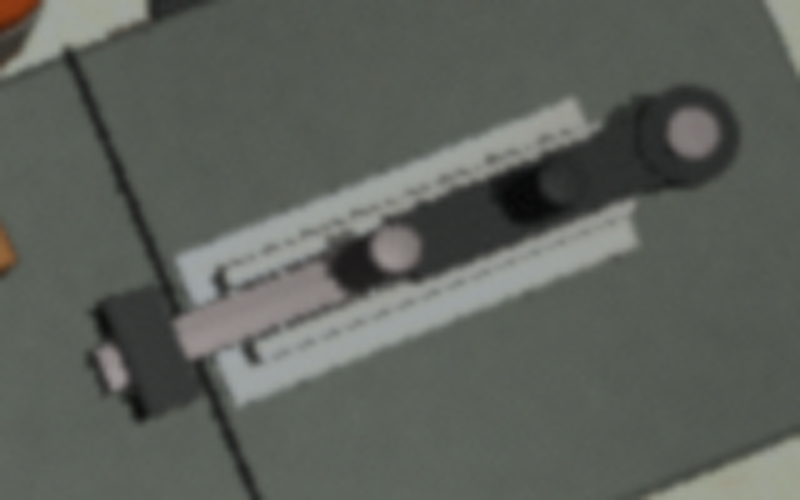

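View pics/crop2.png

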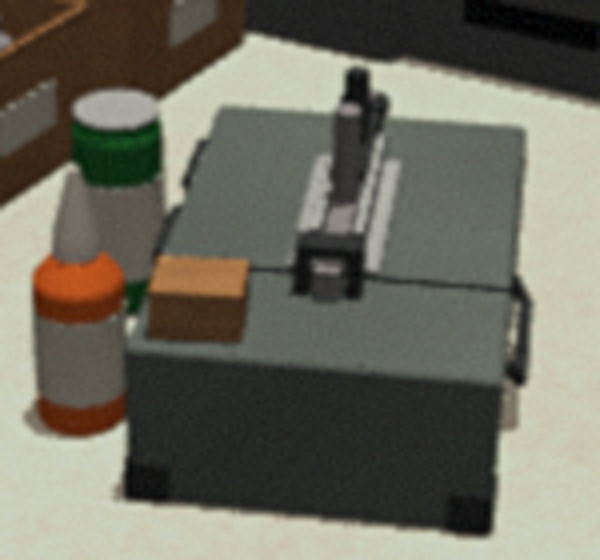

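```bash
python3 - <<'E'
from h import *
d=np.load("pics/top0.npy")
P={}
for n,u,v,z in(("bolt",438.8,239.4,160),("kpeg",471.8,226.4,160),("piv",498.8,216.2,125),("staple",389.6,260,118),
  ("c_FL",365.5,336,90),("c_BL",320.5,222,90),("c_BR",497,154,90),("c_FR",546,265,90)):
    q=d[int(round(v)),int(round(u))]
    P[n]=pt_z("top",u,v,z); print(n,P[n].round(1),pt_d("top",u,v,q).round(1))
for n,u,v,z in(("bolt",270+348/4,140+106/4,160),("kpeg",270+357/4,140+73/4,160),):
    print("side",n,pt_z("side",u,v,z).round(1), )
for a,b in(("bolt","kpeg"),("kpeg","piv"),("bolt","piv"),("staple","piv")):
    v=P[a]-P[b];print(a,b,np.hypot(*v[:2]),np.degrees(np.arctan2(v[1],v[0])))
E
```

```text
bolt [ 557.7 -202.2  160. ] [ 557.3 -201.4  163.5]
kpeg [ 574.4 -245.9  160. ] [ 574.2 -245.4  161.5]
piv [ 593.4 -293.9  125. ] [ 593.2 -293.5  126.1]
staple [ 534.8 -143.1  118. ] [ 534.8 -143.2  117.8]
c_FL [ 430.6 -110.5   90. ] [ 430.5 -110.5   89.7]
c_BL [592.7 -48.7  90. ] [592.6 -48.7  91. ]
c_BR [ 691.5 -308.    90. ] [ 718.1 -340.2   -2.5]
c_FR [ 528.2 -369.7   90. ] [ 534.5 -408.     0.9]
side bolt [ 556.5 -204.9  160. ]
side kpeg [ 571.3 -243.4  160. ]
bolt kpeg 46.78285351108365 110.9860603982893
kpeg piv 51.62520256615818 111.57998422979712
bolt piv 98.40673750755343 111.29763500079619
staple piv 161.72784171118695 111.261515523241
```

Both views agree with the given geometry: the pegs, pivot and staple are collinear at 111.3° azimuth with the right spacing. The case axes are X at 21.3° and Y at 111.3°. I'll push with shut fingers, using the tool's -z face.

```bash
python3 -m crank '-0.022 0 0.042 0 0 0; -0.022 0 0.042 0 0 0; -0.022 0 0.042 0 0 0; -0.022 0 0.042 0 0 0; -0.022 0 0.042 0 0 0; -0.022 0 0.042 0 0 0; -0.022 0 0.042 0 0 0; -0.022 0 0.042 0 0 0' 1
cat >> h.py <<'E'
piv=np.array([593.5,-294.0]); A=np.radians(111.3)
Yc=np.array([np.cos(A),np.sin(A)]); Xc=np.array([Yc[1],-Yc[0]])
def to(xy,z,zaz=None):
    s=env.get_state(); M=R.from_quat(s['eef_rot']).as_matrix()
    d=np.array([*xy,z])-s['tool_pos']
    az=np.degrees(np.arctan2(M[1,2],M[0,2]))
    print("t",round(s['time_s'],2),"pos",s['tool_pos'].round(1),"F",s['contact_force'].round(1),"zaz",az.round(2),"gap",round(s['finger_gap'],3),"tilt",M[2].round(3))
    print("tool shift mm",(M.T@d).round(1), "ry needed", None if zaz is None else round(-(zaz-az),2))
E
python3 -c "
from h import *
to(piv+50*Yc+30*Xc,230,21.3)"
```

```text
time_s: 0.9
tool_pos: [471.5, -372.9, 230.8]
eef_rot: [-0.57, 0.418, -0.418, 0.57]
contact_force: [-0.1, -0.5, 0.7]
finger_gap: 0.001
t 0.9 pos [ 471.5 -372.9  230.8] F [-0.1 -0.5  0.7] zaz 17.51 gap 0.001 tilt [-0.001 -1.    -0.   ]
tool shift mm [-90.4   0.9 166.7] ry needed -3.79
```

```bash
python3 -m crank '-0.0226 0 0.0417 0 0 0; -0.0226 0 0.0417 0 0 0; -0.0226 0 0.0417 0 0 0; -0.0226 0 0.0417 0 -3.8 0; 0 0 0 0 0 0; 0 0 0 0 0 0'
python3 -c "
from h import *
to(piv+50*Yc+30*Xc,132,21.3)
p,d=env.snapshot('top'); cv2.imwrite('pics/t1.png',p[:,:,::-1])
p,d=env.snapshot('wrist'); cv2.imwrite('pics/w1.png',p[:,:,::-1])"
```

```text
time_s: 1.5
tool_pos: [602.8, -237.0, 230.5]
eef_rot: [0.585, -0.399, 0.398, -0.584]
contact_force: [0.2, -0.7, -0.1]
finger_gap: 0.002
t 1.5 pos [ 602.8 -237.   230.5] F [ 0.2 -0.7 -0.1] zaz 21.45 gap 0.002 tilt [-0.001 -1.    -0.001]
tool shift mm [-0.2 98.5  0.8] ry needed 0.15
```

View pics/w1.png

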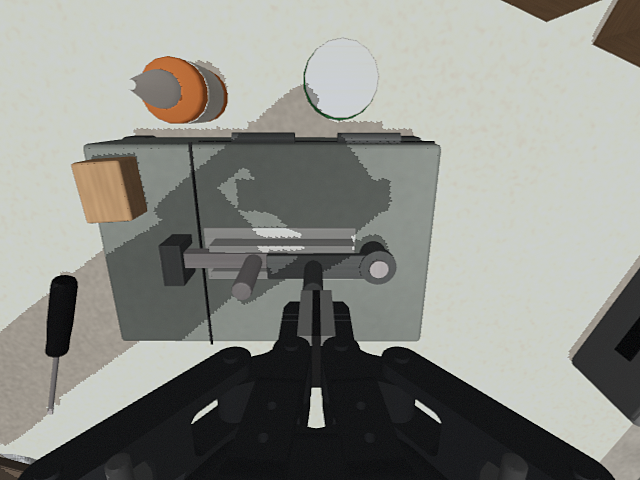

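View pics/t1.png

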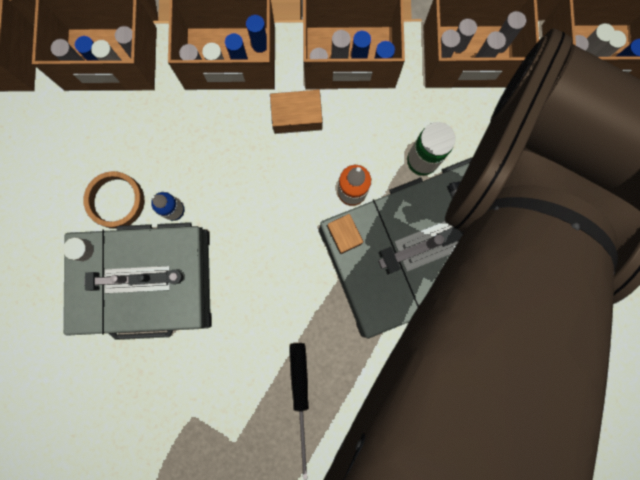

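The wrist view shows the keeper peg at (315,275), lined up with the finger column at 317. I'll project the estimated peg positions into this view as a check.

```bash
python3 - <<'E'
from h import *
c=env.camera_params('wrist');s=env.get_state();M=R.from_quat(s['eef_rot']).as_matrix();H=c['hand_eye']
def pj(p):
    q=np.linalg.inv(H)@np.append(M.T@(np.array(p)-s['tool_pos']),1); return (c['fx']*q[0]/q[2]+c['cx'],c['fy']*q[1]/q[2]+c['cy'])
for n,xy,z in(("kpeg",piv+50*Yc,160),("kpegbase",piv+50*Yc,120),("bolt",piv+98*Yc,160),("piv",piv,125),("landing",piv+50*Yc+30*Xc,132)):
    print(n,np.round(pj([*xy,z]),1))
print(H.round(2))
im=cv2.imread('pics/w1.png')[210:340,150:410];cv2.imwrite('pics/w1c.png',cv2.resize(im,None,fx=3,fy=3))
E
```

```text
kpeg [313.1 290.7]
kpegbase [313.6 266.3]
bolt [240.6 290.7]
piv [379.8 269. ]
landing [313.3 234.3]
[[   1.      0.     -0.      0.36]
 [   0.     -0.32    0.95 -141.64]
 [   0.     -0.95   -0.32   83.13]
 [   0.      0.      0.      1.  ]]
```

View pics/w1c.png

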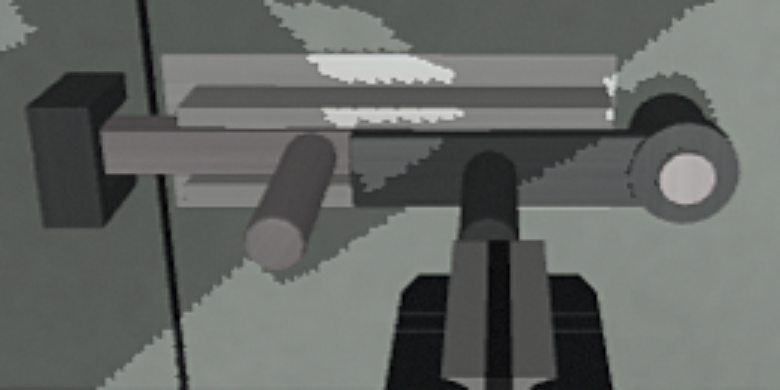

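The projections match the picture to about 1 px: bolt peg (241,290) and pivot (379,269). I'll descend next.

```bash
python3 -m crank '0 0.033 0 0 0 0; 0 0.033 0 0 0 0; 0 0.032 0 0 0 0; 0 0 0 0 0 0'
python3 -c "
from h import *
to(piv+50*Yc+18*Xc,132,21.3)"
```

```text
time_s: 2.0
tool_pos: [598.1, -237.8, 127.2]
eef_rot: [0.584, -0.404, 0.396, -0.583]
contact_force: [-1.3, -0.1, -0.2]
finger_gap: 0.004
t 2.0 pos [ 598.1 -237.8  127.2] F [-1.3 -0.1 -0.2] zaz 21.17 gap 0.004 tilt [-0.009 -1.    -0.007]
tool shift mm [ 0.6 -4.7 -6.7] ry needed -0.13
```

```bash
python3 -m crank '0 0 0 0 0 0; 0 0 0 0 0 0'
python3 -c "
from h import *
to(piv+50*Yc+18*Xc,132,21.3)"
```

```text
time_s: 2.2
tool_pos: [603.5, -239.7, 136.0]
eef_rot: [-0.584, 0.398, -0.401, 0.584]
contact_force: [-0.7, 0.1, 0.4]
finger_gap: 0.001
t 2.2 pos [ 603.5 -239.7  136. ] F [-0.7  0.1  0.4] zaz 21.25 gap 0.001 tilt [ 0.003 -1.     0.003]
tool shift mm [ -3.   4. -11.] ry needed -0.05
```

```bash
for i in 1 2 3; do python3 -m crank '0 0 0 0 0 0'|sed -n 2,2p; done
```

```text
tool_pos: [603.7, -239.4, 136.2]
tool_pos: [603.4, -238.9, 135.4]
tool_pos: [603.0, -238.5, 134.5]
```

```bash
python3 -m crank '-0.001 0 -0.004 0 0 0; -0.001 0 -0.004 0 0 0; 0 0 -0.003 0 0 0; 0 0 0 0 0 0'
python3 -c "
from h import *
to(piv+50*Yc+18*Xc,132,21.3)"
```

```text
time_s: 2.9
tool_pos: [591.1, -240.4, 133.2]
eef_rot: [-0.584, 0.399, -0.399, 0.584]
contact_force: [0.4, -0.0, 0.7]
finger_gap: -0.002
t 2.9 pos [ 591.1 -240.4  133.2] F [ 0.4 -0.   0.7] zaz 21.3 gap -0.002 tilt [-0. -1. -0.]
tool shift mm [0.8 1.2 0.8] ry needed 0.0
```

```bash
python3 -m crank '-0.0014 0 -0.0044 0 -5 0; -0.0014 0 -0.0044 0 -5 0; -0.0014 0 -0.0044 0 -5 0; -0.0014 0 -0.0044 0 -5 0; -0.0014 0 -0.0044 0 -5 0; -0.0014 0 -0.0044 0 -5 0'
cat >> h.py <<'E'
def arc(phi):
    a=A+np.radians(phi); e=np.array([np.cos(a),np.sin(a)]); t=np.array([-e[1],e[0]])
    to(piv+50*e-18*t,132,np.degrees(a)-90)
E
python3 -c "
from h import *
arc(30)
p,d=env.snapshot('wrist'); cv2.imwrite('pics/w2.png',p[:,:,::-1])"
```

```text
time_s: 3.5
tool_pos: [566.0, -247.2, 133.3]
eef_rot: [-0.667, 0.232, -0.234, 0.668]
contact_force: [3.8, 2.8, -0.3]
finger_gap: -0.002
t 3.5 pos [ 566.  -247.2  133.3] F [ 3.8  2.8 -0.3] zaz 51.51 gap -0.002 tilt [ 0.001 -1.     0.003]
tool shift mm [ 0.7  1.3 -1.4] ry needed 0.21
```

View pics/w2.png

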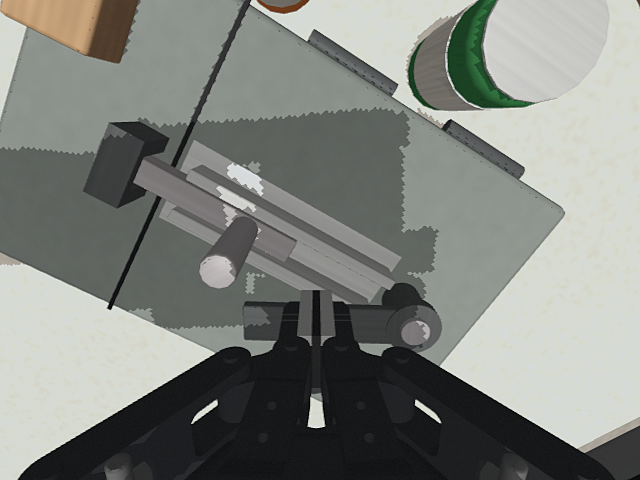

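The arm has swung about 30°: it lies level in the picture at (250–430,320), and the force is about 4.5 N as expected. The bolt has not moved, so I'll continue the arc.

```bash
python3 -m crank '-0.0014 0 -0.0050 0 -5 0; -0.0014 0 -0.0045 0 -5 0; -0.0014 0 -0.0045 0 -5 0; -0.0014 0 -0.0044 0 -5 0; -0.0014 0 -0.0044 0 -5 0; -0.0014 0 -0.0044 0 -5 0'
python3 -c "
from h import *
arc(60)"
```

```text
time_s: 4.15
tool_pos: [546.3, -267.4, 133.3]
eef_rot: [-0.704, 0.052, -0.053, 0.706]
contact_force: [2.9, 3.9, -0.1]
finger_gap: 0.0
t 4.15 pos [ 546.3 -267.4  133.3] F [ 2.9  3.9 -0.1] zaz 81.43 gap 0.0 tilt [ 0.001 -1.     0.002]
tool shift mm [ 0.7  1.3 -1.2] ry needed 0.13
```

```bash
python3 -m crank '-0.0014 0 -0.0050 0 -5 0; -0.0014 0 -0.0045 0 -5 0; -0.0014 0 -0.0045 0 -5 0; -0.0014 0 -0.0045 0 -5 0; -0.0014 0 -0.0044 0 -5 0; 0 0 0 0 0 0; 0 0 0 0 0 0'
python3 -c "
from h import *
arc(85)
p,d=env.snapshot('wrist'); cv2.imwrite('pics/w3.png',p[:,:,::-1])"
```

```text
time_s: 4.85
tool_pos: [539.2, -290.9, 133.2]
eef_rot: [-0.7, -0.099, 0.1, 0.7]
contact_force: [1.0, 2.5, 0.4]
finger_gap: -0.001
t 4.85 pos [ 539.2 -290.9  133.2] F [1.  2.5 0.4] zaz 106.18 gap -0.001 tilt [-0.    -1.     0.001]
tool shift mm [ 1.2  1.2 -0.2] ry needed -0.12
```

View pics/w3.png

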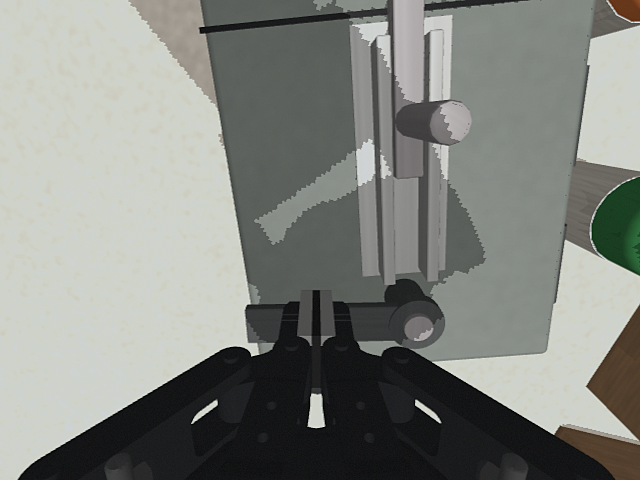

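The keeper stands about 85° open (arm level at (250–440,325)) and the bolt is untouched. Next I back off, lift, and go beyond the bolt peg.

```bash
python3 -m crank '0 0 0.006 0 0 0; 0 0 0.006 0 0 0; 0 -0.025 0.002 0 0 0; 0 -0.035 0 0 -5 0; 0 0 0 0 0 0; 0 0 0 0 0 0'
python3 -c "
from h import *
to(piv+127*Yc,180,111.3)"
```

```text
time_s: 5.5
tool_pos: [535.6, -278.2, 194.7]
eef_rot: [0.696, 0.131, -0.13, -0.694]
contact_force: [0.1, 0.2, -0.1]
finger_gap: 0.001
t 5.5 pos [ 535.6 -278.2  194.7] F [ 0.1  0.2 -0.1] zaz 111.28 gap 0.001 tilt [ 0.001 -1.    -0.003]
tool shift mm [48.1 14.5 91.3] ry needed -0.02
```

```bash
python3 -m crank '0 0 0.03 0 0 0; 0.01 0 0.03 0 0 0; 0.018 0 0.025 0 0 0; 0.02 0 0.006 0 0 0; 0 0 0 0 0 0; 0 0 0 0 0 0; 0 0 0 0 0 0'
python3 -c "
from h import *
to(piv+127*Yc,132,111.3)
p,d=env.snapshot('wrist'); cv2.imwrite('pics/w4.png',p[:,:,::-1])"
```

```text
time_s: 6.2
tool_pos: [546.1, -176.1, 192.4]
eef_rot: [-0.695, -0.13, 0.131, 0.695]
contact_force: [0.1, 0.3, 0.0]
finger_gap: 0.004
t 6.2 pos [ 546.1 -176.1  192.4] F [0.1 0.3 0. ] zaz 111.27 gap 0.004 tilt [-0.002 -1.     0.001]
tool shift mm [ 1.4 60.4 -0.1] ry needed -0.03
```

View pics/w4.png

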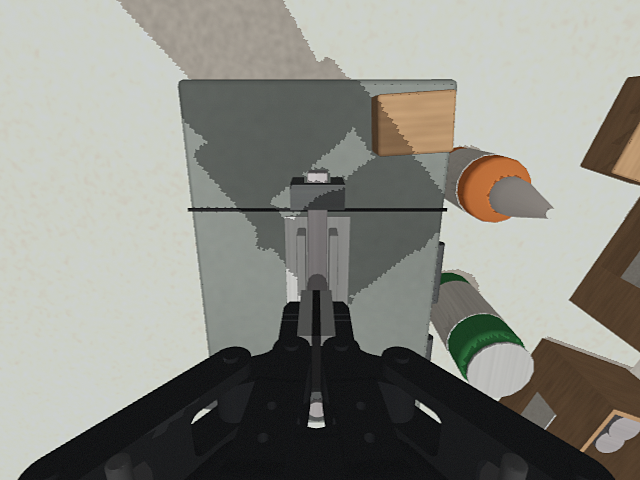

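The bolt peg is centred behind the fingers at column 317, and the descent is clear. Next I go down, then draw the bolt in steps.

```bash
python3 -m crank '0.001 0.02 0 0 0 0; 0 0.02 0 0 0 0; 0 0.02 0 0 0 0; 0 0 0 0 0 0; 0 0 0 0 0 0; 0 0 0 0 0 0'
python3 -c "
from h import *
to(piv+116*Yc,131,111.3)"
python3 -m crank '0 0 -0.006 0 0 0; 0 0 -0.006 0 0 0; 0 0 -0.006 0 0 0; 0 0 -0.006 0 0 0; 0 0 -0.006 0 0 0; 0 0 0 0 0 0'
python3 -c "
from h import *
to(piv+66*Yc,131,111.3)"
```

```text
time_s: 6.85
tool_pos: [548.5, -176.1, 134.8]
eef_rot: [0.695, 0.131, -0.13, -0.694]
contact_force: [-0.3, -0.4, -1.0]
finger_gap: -0.002
t 6.85 pos [ 548.5 -176.1  134.8] F [-0.3 -0.4 -1. ] zaz 111.28 gap -0.002 tilt [ 0.001 -1.    -0.002]
tool shift mm [ -0.9   3.8 -10.2] ry needed -0.02
time_s: 7.45
tool_pos: [559.3, -204.3, 133.4]
eef_rot: [0.695, 0.131, -0.13, -0.694]
contact_force: [0.3, 0.4, -0.5]
finger_gap: -0.0
t 7.45 pos [ 559.3 -204.3  133.4] F [ 0.3  0.4 -0.5] zaz 111.3 gap -0.0 tilt [ 0.    -1.    -0.001]
tool shift mm [ -0.7   2.4 -30. ] ry needed -0.0
```

```bash
python3 -m crank '0 0 -0.006 0 0 0; 0 0 -0.006 0 0 0; 0 0 -0.006 0 0 0; 0 0 -0.004 0 0 0'
python3 -c "
from h import *
to(piv+66*Yc,131,111.3)
p,d=env.snapshot('wrist'); cv2.imwrite('pics/w5.png',p[:,:,::-1])"
```

```text
time_s: 7.85
tool_pos: [566.9, -224.2, 133.1]
eef_rot: [-0.695, -0.131, 0.131, 0.695]
contact_force: [-1.2, 4.1, 1.4]
finger_gap: -0.001
t 7.85 pos [ 566.9 -224.2  133.1] F [-1.2  4.1  1.4] zaz 111.31 gap -0.001 tilt [-0. -1.  0.]
tool shift mm [-0.5  2.1 -8.7] ry needed 0.01
```

View pics/w5.png

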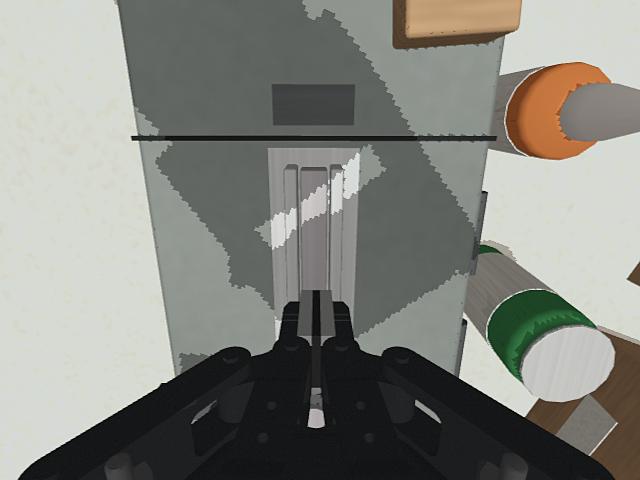

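The bolt's end is now at (315,165), clear of the staple at (313,105), and the push force is about 4 N. I'll finish to the stop.

```bash
python3 -m crank '0 0 -0.003 0 0 0; 0 0 -0.003 0 0 0; 0 0 -0.002 0 0 0; 0 0 0 0 0 0'
python3 -m crank '0 0 -0.002 0 0 0; 0 0 0 0 0 0'
python3 -c "
from h import *
to(piv+66*Yc,131,111.3)"
```

```text
time_s: 8.3
tool_pos: [569.6, -231.3, 133.1]
eef_rot: [-0.695, -0.131, 0.131, 0.695]
contact_force: [-1.9, 1.9, -0.2]
finger_gap: -0.001
time_s: 8.5
tool_pos: [569.7, -231.3, 133.1]
eef_rot: [-0.693, -0.13, 0.131, 0.696]
contact_force: [-3.7, 7.9, 2.7]
finger_gap: 0.001
t 8.5 pos [ 569.7 -231.3  133.1] F [-3.7  7.9  2.7] zaz 111.32 gap 0.001 tilt [-0.001 -1.     0.005]
tool shift mm [-0.5  2.1 -1. ] ry needed 0.02
```

```bash
python3 -m crank '0 0 -0.002 0 0 0; 0 0 0 0 0 0' | sed -n '2p;4p'
python3 -m crank '0 0 0.006 0 0 0; 0 0 0.006 0 0 0; 0 -0.03 0.004 0 0 0; 0 -0.04 0 0 0 0; 0 -0.04 0 0 0 0;  0 0 0.03 0 0 0; 0 0 0.03 0 0 0; 0 0 0 0 0 0'
python3 -c "
from h import *
p,d=env.snapshot('wrist'); cv2.imwrite('pics/w6.png',p[:,:,::-1])"
```

```text
tool_pos: [569.7, -231.5, 133.1]
contact_force: [-5.8, 12.4, 5.2]
time_s: 9.5
tool_pos: [543.0, -162.4, 244.0]
eef_rot: [0.695, 0.132, -0.131, -0.694]
contact_force: [0.1, -0.7, 0.3]
finger_gap: -0.001
```

View pics/w6.png

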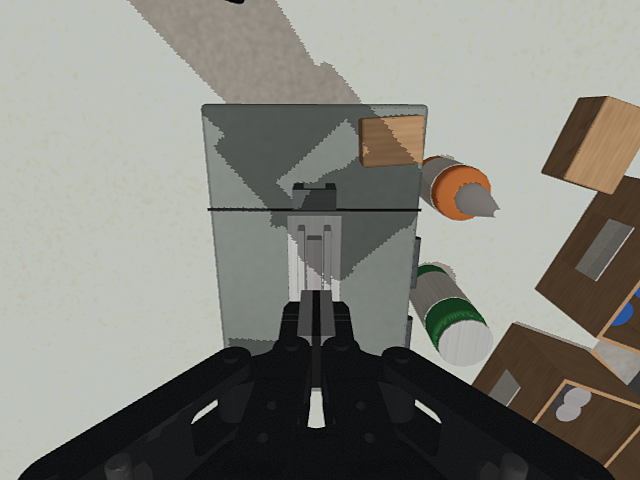

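The stop is confirmed: the force rose to about 14 N with no travel. I'll move the arm aside and check both joints in the fixed views.

```bash
python3 -m crank '0 0 0.045 0 0 0; 0 0 0.045 0 0 0; 0 0 0.045 0 0 0; 0 0 0.045 0 0 0; 0 0 0 0 0 0; 0 0 0 0 0 0'
python3 -c "
from h import *
for n in('top','side'):
  p,d=env.snapshot(n); cv2.imwrite(f'pics/{n}7.png',p[:,:,::-1])
im=cv2.imread('pics/top7.png')[190:290,360:520]
cv2.imwrite('pics/top7c.png',cv2.resize(im,None,fx=5,fy=5,interpolation=cv2.INTER_CUBIC))
"
```

```text
time_s: 10.15
tool_pos: [478.6, 3.4, 243.7]
eef_rot: [0.695, 0.132, -0.131, -0.694]
contact_force: [0.3, 0.5, 0.5]
finger_gap: 0.004
```

View pics/top7.png

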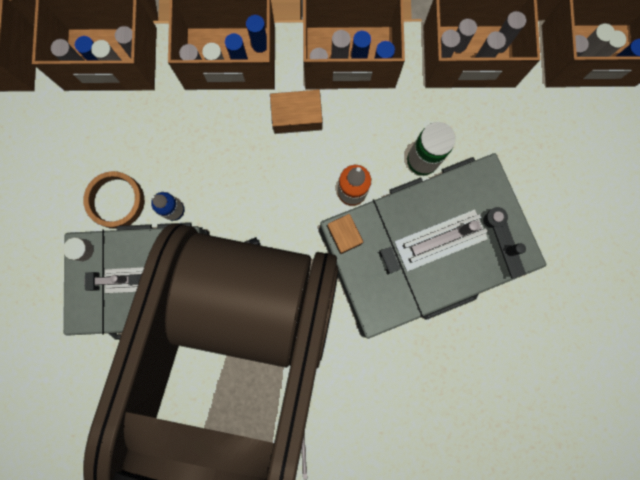

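View pics/top7c.png

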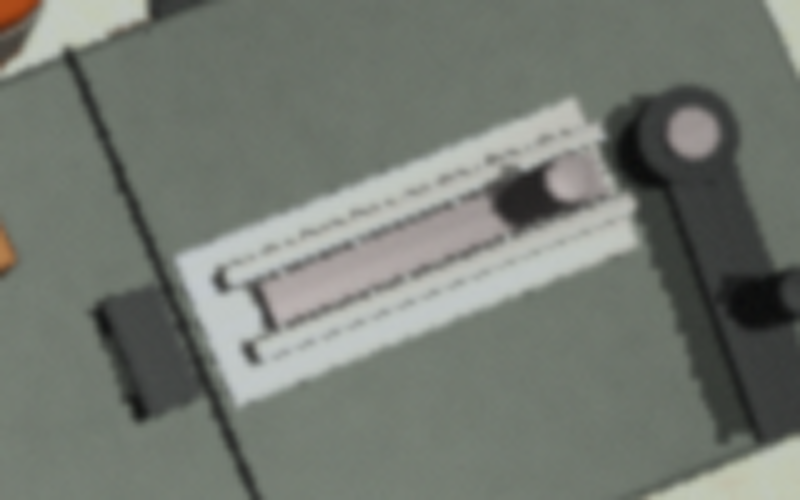

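View pics/side7.png

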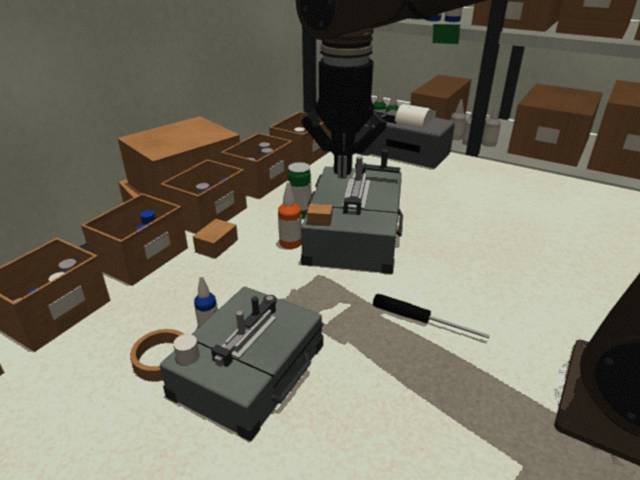

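The bolt peg has moved from (439,240) to (474,225), about 49 mm. The keeper stands near 1.5 rad, the smaller case is unchanged and the robot is clear, so I'm handing in.

```bash
python3 -m crank '0 0 0 0 0 0; 0 0 0 0 0 0'; python3 -c "
from bench import env
print(env.job_done())"
```

```text
time_s: 10.45
tool_pos: [478.5, 2.4, 243.2]
eef_rot: [0.695, 0.13, -0.13, -0.695]
contact_force: [0.3, 0.3, 0.5]
finger_gap: 0.0
the job is handed in; nothing more can be done
None
```

The larger case is unlatched and the job was handed in at about 10.5 s of the 42 s allowed; no verdict is reported. With the fingers shut, I swung the keeper aside along its arc, then pushed the bolt back to its stop.

- **Keeper:** it stands at about 85° (roughly 1.48 rad). The bolt was still shut when the keeper passed 1.1 rad.
- **Bolt:** it is drawn about 49 mm, measured from the peg's shift in the top view. At the stop the push force rose to about 14 N with no further travel, and the bolt's end is clear of the staple.
- **Smaller case:** its keeper looks unchanged in the side view, and I never went near it.
- **Robot:** it is clear of everything, with residual force under 1 N. Bottles and carton are in place.

No final check failed or disagreed. Just after the first descent the tool was off its target by up to about 5 mm, so I let it settle before pushing.

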